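# Close a gearbox cover over its turn-button and hold it down

## Task

On the tube roller's gearbox, turn the brass turn-button about its stud until its wing lines up with the slot in the open hinged cover. Then swing the cover down over the button, easing it so that it does not slam, press it fully home against the gearbox rim and keep it there: finish while still pressing it down, with the button left unlocked, because I will lock it while you hold. Leave the other things on the bench where they are.

Things in the scene. Friction and masses are not known exactly. Their poses are not given: they have to be found in the camera images.
- machine: Bench tube roller, fixed: grey gearbox with flat top rim 110 mm above the bench, x -140 to 100, y -105 to 105 mm, with an opening over two gears (x -60 to 60, y -35 to 55). Beyond: roll head to x = 220, up to 138 mm high, a brass tube through it to y = -200 and 200. Right: motor to y = -245, 121 mm high. Origin on the bench; x away from the robot, y left, z up; place and yaw vary.
- turnbutton (a joint): Angle of the turn-button about its vertical stud, rad, anticlockwise from above positive. 0: wing along the machine's x, in line with the cover's slot, which then passes over it. Near 1.57 it lies across the slot (locked; the cover cannot pass). Starts at 0.7 to 1.5; stays where left (friction 0.05 N m); no stop or click at 0.
- button_top (a point): Centre of the top of the brass turn-button, on its axis, 24 mm above the rim, at machine x = 0, y = -60 mm. Its upright wing, to be pinched across its thickness, is 28 mm long, 9 mm thick and 17 mm high; its lower edge is 7 mm above the rim, on a round neck of 10 mm diameter. The point's x axis lies along the wing.
- cover (a joint): Opening of the hinged cover, rad. 0: closed, flat on the rim. Starts leaning past upright to the machine's left at 1.65 to 2.0 (stop at 2.1); the stiff hinge (0.3 N m) keeps it where left. Over the last 0.03 rad two sprung rubber buffers, 5.5 mm proud of the rim at machine x = -60 and 60, y = -77 mm, push it up; some 14 N pressed 105 mm from the hinge brings it home.
- cover_hinge (a point): Middle of the cover's hinge line, which runs along the machine's x at machine y = 85 mm, 112 mm above the bench. The point's -y axis points from the hinge along the cover to its free edge and its z axis is the normal of the outer face (up when closed).
- cover_slot (a point): Centre of the cover's slot on the outer face, 145 mm from the hinge line: 38 mm long along the hinge direction, 17 mm wide, cut right through. Same axes as cover_hinge.
- cover_edge (a point): Middle of the cover's free edge on the outer face, 170 mm from the hinge line. The cover is a flat aluminium plate 150 mm long (hinge direction) by 4 mm thick, its mid-plane through the hinge line. Same axes as cover_hinge.
- tin: Bystander: small steel tin, 38 mm diameter, 34 mm high, standing on the gearbox top on the side towards the robot, right of the middle. Origin under its centre.
- spanner: Bystander: steel open spanner 110 mm long lying on the gearbox top on the side towards the robot, across the machine. Origin under its middle, x along it.
- elbow: Bystander: bent brass tube, 22 mm diameter, legs about 100 mm, lying on the bench left of the gearbox. Origin on the bench inside the bend.
- spare_roll: Bystander: spare grooved steel roll, 60 mm diameter, 32 mm high, lying on the bench right of the gearbox, before the motor. Origin under its centre.
- mallet: Bystander: hammer 260 mm long lying on the bench left of the machine. Origin under its middle, x along it.
- screwdriver: Bystander: screwdriver 200 mm long lying on the bench right of the machine. Origin under its middle, x along it.
- flux: Bystander: white jar with black lid, 68 mm diameter, 85 mm high, standing on the bench right of the machine. Origin under its centre.

How it is judged:
By the outcome, as a careful person would: the job done as asked, in the order asked, and still so for the second after the job is handed in, while the arm keeps its last pose, push and grip.
It also fails if it takes over 58 s, if anything falls off the work surface, if the arm or the gripper's body presses on something with over 40 N, if the wrist force passes 120 N, or if a joint passes its speed limit or range.

## Robot

A 6-joint arm with a two-finger parallel gripper is mounted at the origin on the work surface. World frame = base frame: x ahead of the robot, y to its left, z up, the work surface at z = 0. Lengths are in mm, angles in rad, forces in N, time in s.
With the tool pointing down it reaches from about 150 to 775 mm from the base axis. Payload 6.1 kg.
Tool frame: the origin (TCP) lies midway between the tips of the shut fingers; the grasp point (between the pads) lies 19 mm behind it (ctrl.pinch_z is the distance from the TCP to the grasp point, in mm); x points along the fingers, z is the direction in which the jaws open and shut, and the axes are right-handed (so a half turn about x gives the same grasp; the last joint's range is limited). The gripper opens to 85 mm and grips with 20 to 120 N. Pads are 22 mm wide; open, the fingers measure 114 mm over their backs; the gripper's body (76 mm by 85 mm) begins 54 mm behind the grasp point. The pads swing forward as they close: fully open they stand 13 mm farther back than shut.
Start: joints at [1.331, 0.126, -0.04, 1.405, 0, 1.571], TCP at [124.686, 509.962, 193.395] pointing down, gripper open.
Joint ranges: [-2.72, 2.72], [-0.95, 1.95], [-1.27, 1.35], [-1.78, 2.02], [-1.46, 1.47], [-3.14, 3.14]. Speed limits (rad/s): [2.39, 2.39, 3.01, 3.14, 3.14, 3.14].

## Interface

Orientations are given as a unit quaternion [x, y, z, w].
In Python, from workcell import ctrl gives the robot as it stands.
- The arm moves only by the shell command python3 -m inch 'ROWS' [FORCE]. ROWS is JSON, a list that holds one entry, the list of rows, each a list of 5 numbers: the closure, from -1 (fully open) to 1 (shut), then the shift along the tool's x, y, z in m, then the turn about the tool's x in rad. A call has 1 to 20 rows; each row is the pose to reach, as a shift and turn from the pose measured when the call began, along the tool's axes at that moment; what a row does not reach only later rows make up. A row lasts 1/10 s, in which the tool goes at most 50 mm and 8.59 degrees, less where a joint would pass 70% of its speed; a pose out of reach is approached as far as the arm can. A call with a gripper value outside its range is refused whole. The fingers move at their own pace and stop on an object; FORCE is the grip in N (left out, the last holds). Time passes only in rows, so rows that repeat a pose let the fingers close. It gives the time, the measured TCP pose, the force and the opening at its end, in the units of the state.
- ctrl.observe(): the state, without advancing time (a new reading comes with each control period).
- ctrl.grab_frame(name): name is "scene" or "top"; returns the picture (420x560x3 uint8, red, green, blue); there is no depth.
- ctrl.camera_model(name): a dict with "vfov" (degrees; the focal length in pixels is half the picture's height over the tangent of half this angle, whatever the lens; pixels are square), "cx", "cy" (the principal point, pixels), "cam_to_world" (4x4, takes a point from camera to world coordinates). Camera axes: x right, y down, z forward; pixel columns grow to the right and rows downward; lengths in mm; the calibration is good to about 2 mm. A picture is of the moment at which its call begins. camera_model takes no time and is no camera call.
- ctrl.close_job(): hands the job in, once; it reports no verdict.
Trained networks look in the newest picture that a camera, given by its name, has taken for a name from the list of things; names that differ only in an ending like _2 or _b are one class to them, and where a whole thing is asked for, a point or a joint stands for the part that bears it (a point fixed in the world has none). Each returns a list of dicts, best first, with "conf" (0 to 1); they miss things now and then, are a little off and sometimes report something else, mostly with a low value. They report only what shows in the picture. A call takes as long as a camera call.
- ctrl.trace(label, camera): "pixels" (420x560 bool, what is visible of it) and "at" ([column, row] in pixels, amid what is visible of it).
The state is a dict: "clock": time; "joint_positions": joint angles; "qvel": joint speeds; "joint_efforts": joint torques, N m; "tcp_pos": TCP position; "tool_rot": TCP orientation; "wrist_force": force on the tool from outside, world axes, zero at the start; "wrist_torque": the same for the moment, N m; "width": finger opening in mm.
Only numpy, scipy, OpenCV 4.12 (cv2) and the standard library are available. Lean on these libraries where they do the work, as an engineer would, in place of code of your own. Each camera call takes 0.05 s, during which the arm holds its last target. There are 200 camera calls.

## Working session

There is one attempt and no reset: what is moved stays moved. The work goes in short steps, Python scripts to look and compute and a shell command to move; the robot and the scene stay as the last step left them, time stands still between calls to the robot, and variables do not carry over. Pictures are saved under pics/ and viewed, about 8 in all and at most 12, crops included, and the job is handed in when it is done.

```bash
ls; mkdir -p pics; python3 - <<'E'
from workcell import ctrl
import cv2,numpy as np
s=ctrl.observe();print({k:np.round(v,3).tolist() for k,v in s.items()}, ctrl.pinch_z)
ims=[]
for n in("scene","top"):
    im=ctrl.grab_frame(n);cv2.imwrite(f"pics/{n}0.png",im[:,:,::-1]);
    m=ctrl.camera_model(n);print(n,m["vfov"],m["cx"],m["cy"],np.round(m["cam_to_world"],3).tolist())
    for l in("machine","button_top","turnbutton","cover_slot","cover_edge","cover_hinge","cover","tin","spanner"):
        r=ctrl.trace(l,n);print(l,[(round(d["conf"],2),np.round(d["at"]).tolist(),int(d["pixels"].sum())) for d in r[:2]])
E
```

```text
pics
{'clock': 0.0, 'joint_positions': [1.331, 0.126, -0.041, 1.405, 0.0, 1.571], 'qvel': [0.001, -0.0, -0.001, 0.0, -0.002, -0.001], 'joint_efforts': [0.0, -43.592, 35.292, 0.017, 0.0, 0.0], 'tcp_pos': [124.593, 509.529, 192.615], 'tool_rot': [-0.437, 0.557, 0.436, 0.556], 'wrist_force': [-0.555, 0.029, -0.042], 'wrist_torque': [0.021, 0.016, 0.057], 'width': 85.263} 18.700000000000003
scene 42.56023780598962 278.0603621903969 216.67285368134725 [[0.217, 0.694, -0.686, 1394.832], [0.976, -0.146, 0.162, -192.436], [0.012, -0.705, -0.709, 955.356], [0.0, 0.0, 0.0, 1.0]]
machine [(0.86, [264.0, 245.0], 20623)]
button_top [(0.5, [231.0, 215.0], 97)]
turnbutton [(0.55, [233.0, 216.0], 97)]
cover_slot [(0.77, [302.0, 170.0], 3047)]
cover_edge [(0.88, [307.0, 170.0], 3040)]
cover_hinge [(0.45, [219.0, 185.0], 285)]
cover [(0.73, [306.0, 166.0], 2962)]
tin [(0.53, [219.0, 185.0], 263)]
spanner [(0.55, [253.0, 171.0], 356), (0.41, [145.0, 238.0], 462)]
top 57.39668471834383 283.1965541178185 204.5368184722575 [[0.025, -0.978, 0.208, 378.687], [-1.0, -0.025, 0.005, 21.832], [0.001, -0.208, -0.978, 987.397], [0.0, 0.0, 0.0, 1.0]]
machine [(0.82, [312.0, 198.0], 16166), (0.65, [336.0, 205.0], 67)]
button_top [(0.23, [265.0, 213.0], 1778)]
turnbutton [(0.44, [335.0, 204.0], 83), (0.2, [263.0, 215.0], 1743)]
cover_slot [(0.56, [264.0, 216.0], 1851)]
cover_edge [(0.56, [259.0, 217.0], 1737)]
cover_hinge [(0.84, [261.0, 214.0], 1758), (0.28, [417.0, 252.0], 536)]
cover [(0.6, [264.0, 212.0], 1703)]
tin [(0.55, [346.0, 254.0], 236)]
spanner [(0.7, [298.0, 263.0], 388)]
```

```bash
python3 - <<'E'
import cv2,numpy as np
a=cv2.imread("pics/scene0.png")[90:340,110:430];b=cv2.imread("pics/top0.png")[90:340,180:500]
cv2.imwrite("pics/c1.png",cv2.resize(a,(800,600)) if 0 else cv2.resize(a,None,fx=2.4,fy=2.4,interpolation=cv2.INTER_CUBIC))
cv2.imwrite("pics/c2.png",cv2.resize(b,None,fx=2.4,fy=2.4,interpolation=cv2.INTER_CUBIC))
E
```

```text
(no output)
```

View pics/c1.png

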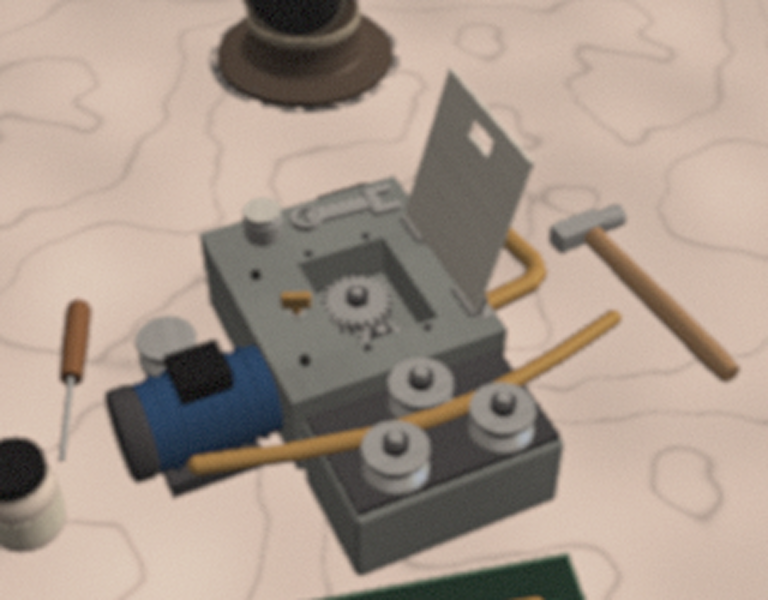

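View pics/c2.png

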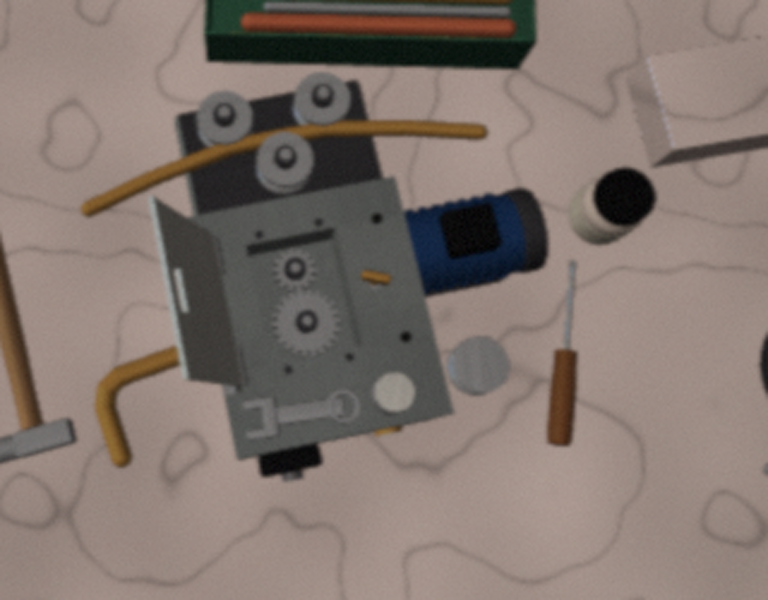

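Scene crop: wing at (296,298), buffers (255,274) and (305,360), cover slot at (481,138). Top crop: wing from (362,272) to (390,281), buffers (377,218) and (405,336), cover leaning to the left. I'll fit the machine pose and cover angle to these points.

```bash
cat >h.py <<'E'
import numpy as np
from workcell import ctrl
from scipy.optimize import least_squares
def proj(n,P):
    m=ctrl.camera_model(n);T=np.linalg.inv(m["cam_to_world"]);f=210/np.tan(np.radians(m["vfov"])/2)
    p=(T[:3,:3]@np.atleast_2d(P).T+T[:3,3:]).T
    return np.c_[f*p[:,0]/p[:,2]+m["cx"],f*p[:,1]/p[:,2]+m["cy"]]
def R(y): c,s=np.cos(y),np.sin(y);return np.array([[c,-s,0],[s,c,0],[0,0,1]])
def cov(x,d,t,o=0): return [x,85-d*np.cos(t)+o*np.sin(t),112+d*np.sin(t)+o*np.cos(t)]
def w(q,P): return np.atleast_2d(P)@R(q[2]).T+[q[0],q[1],0]
E
python3 - <<'E'
from h import *
sc={(-140,-105,110):(202,237),(-140,105,110):(395,180),(100,-105,110):(290,403),(-60,-77,115):(255,274),(60,-77,115):(305,360)}
tp={(100,-105,110):(395,178),(-140,-105,110):(452,412),(-140,105,110):(238,458),(60,-77,115):(377,218),(-60,-77,115):(405,336)}
# cover corners: x,d
cs={(-75,170):(450,72),(75,170):(531,163),(0,145):(481,138)}
ct={(75,170):(153,198),(-75,170):(187,378),(0,145):(181,290)}
def res(q):
    r=[]
    for n,a,c,o in(("scene",sc,cs,(110,90)),("top",tp,ct,(180,90))):
        P=[list(k) for k in a]+[cov(x,d,q[3]) for x,d in c]
        uv=np.array(list(a.values())+list(c.values()))/2.4+o
        r.append(proj(n,w(q,P))-uv)
    return np.vstack(r)
s=least_squares(lambda q:res(q).ravel(),[450,0,.15,1.8],loss="soft_l1",x_scale=[10,10,.1,.1])
print(s.x);print(np.round(res(s.x),1).tolist())
q=s.x;np.save("q.npy",q)
print("btn",w(q,[0,-60,134]),proj("top",w(q,[0,-60,134]))-[180,90],proj("scene",w(q,[0,-60,134]))-[110,90])
for b in np.arange(.7,1.55,.1):
    e=[[14*np.cos(b)*k,-60+14*np.sin(b)*k,134] for k in(-1,1)]
    print(round(b,1),np.round((proj("top",w(q,e))-[180,90])*2.4).tolist(),np.round((proj("scene",w(q,e))-[110,90])*2.4).tolist())
st=ctrl.observe()
from scipy.spatial.transform import Rotation as Ro
print(Ro.from_quat(st["tool_rot"]).as_matrix().round(3))
for t in np.arange(q[3],-.01,-.3): print(round(t,2),w(q,[cov(0,145,t),cov(0,170,t),cov(-75,170,t)]).round(0).tolist())
E
```

```text
[ 5.50454972e+02 -3.87315387e+01  2.26839792e-01  1.83056387e+00]
[[-1.2, -2.8], [-0.3, -3.0], [0.8, -1.0], [0.1, -1.8], [-0.3, -2.0], [-0.1, -3.0], [0.2, -1.4], [-0.1, -1.5], [0.1, -1.7], [1.0, -0.1], [-0.6, -0.3], [0.3, -0.9], [0.6, -0.6], [-0.2, -1.9], [0.1, -0.7], [-0.5, -1.1]]
btn [[563.94893655 -97.19445799 134.        ]] [[157.34389986 114.09475257]] [[123.03127354 121.11718038]]
0.7 [[389.0, 283.0], [366.0, 265.0]] [[282.0, 286.0], [309.0, 295.0]]
0.8 [[390.0, 282.0], [365.0, 266.0]] [[281.0, 287.0], [310.0, 294.0]]
0.9 [[391.0, 280.0], [364.0, 267.0]] [[280.0, 288.0], [310.0, 293.0]]
1.0 [[392.0, 279.0], [364.0, 269.0]] [[280.0, 289.0], [311.0, 292.0]]
1.1 [[392.0, 278.0], [363.0, 270.0]] [[280.0, 290.0], [311.0, 291.0]]
1.2 [[392.0, 276.0], [363.0, 271.0]] [[280.0, 291.0], [311.0, 290.0]]
1.3 [[392.0, 275.0], [363.0, 273.0]] [[280.0, 292.0], [311.0, 289.0]]
1.4 [[392.0, 273.0], [363.0, 274.0]] [[280.0, 294.0], [310.0, 288.0]]
1.5 [[392.0, 272.0], [363.0, 276.0]] [[280.0, 295.0], [310.0, 287.0]]
[[ 0.    -0.971  0.237]
 [ 0.     0.237  0.971]
 [-1.     0.     0.   ]]
1.83 [[523.0, 80.0, 252.0], [522.0, 87.0, 276.0], [448.0, 70.0, 276.0]]
1.53 [[533.0, 38.0, 257.0], [533.0, 37.0, 282.0], [460.0, 21.0, 282.0]]
1.23 [[542.0, -3.0, 249.0], [544.0, -11.0, 272.0], [471.0, -28.0, 272.0]]
0.93 [[551.0, -40.0, 228.0], [554.0, -55.0, 248.0], [481.0, -72.0, 248.0]]
0.63 [[558.0, -70.0, 197.0], [562.0, -90.0, 212.0], [489.0, -107.0, 212.0]]
0.33 [[562.0, -90.0, 159.0], [568.0, -113.0, 167.0], [494.0, -129.0, 167.0]]
0.03 [[564.0, -97.0, 116.0], [570.0, -121.0, 117.0], [496.0, -138.0, 117.0]]
```

Fit residuals are about 1–2 px. Button at (564,-97), machine yaw 0.227, button angle about 1.05, cover about 1.83. I'll rise over the cover and go above the button.

```bash
python3 -m inch '[[[0,-0.1,0,0,0],[0,-0.15,0,0,0],[0,-0.15,0,0,0],[0,-0.15,0,0,0],[0,-0.15,-0.57,-0.485,1.625],[0,-0.15,-0.57,-0.485,1.625],[0,-0.15,-0.57,-0.485,1.625],[0,-0.15,-0.57,-0.485,1.625],[0,-0.15,-0.57,-0.485,1.625],[0,-0.15,-0.57,-0.485,1.625],[0,-0.15,-0.57,-0.485,1.625],[0,-0.15,-0.57,-0.485,1.625],[0,-0.15,-0.57,-0.485,1.625],[0,-0.15,-0.57,-0.485,1.625],[0,-0.15,-0.57,-0.485,1.625],[0,-0.15,-0.57,-0.485,1.625],[0,-0.15,-0.57,-0.485,1.625],[0,-0.15,-0.57,-0.485,1.625],[0,-0.15,-0.57,-0.485,1.625],[0,-0.15,-0.57,-0.485,1.625]]]'; python3 - <<'E'
from h import *
from scipy.spatial.transform import Rotation as Ro
s=ctrl.observe();print(Ro.from_quat(s["tool_rot"]).as_matrix().round(3),s["tcp_pos"],s["joint_positions"],s["width"])
E
```

```text
clock: 3.0
tcp_pos: [565.7, -101.0, 339.7]
tool_rot: [0.105, 0.701, -0.106, 0.698]
wrist_force: [-0.1, -0.3, -1.5]
width: 42.9
[[-0.004  0.295  0.956]
 [-0.     0.956 -0.295]
 [-1.    -0.002 -0.004]] [ 565.72833612 -101.01746703  339.6510752 ] [-1.76069607e-01  2.86817551e-01  4.87398705e-01  1.77556429e+00
 -1.08577080e-03  1.69379072e+00] 42.922582025389985
```

```bash
python3 -m inch '[[[0,0.05,0,0,0],[0,0.1,0,0,0],[0,0.145,0.003,-0.002,0],[0,0.165,0.003,-0.002,0],[0,0.165,0.003,-0.002,0],[0,0.165,0.003,-0.002,0]]]'; python3 - <<'E'
from h import *
import cv2
s=ctrl.observe();p=s["tcp_pos"]
o=[]
for n in("scene","top"):
    im=ctrl.grab_frame(n)[:,:,::-1].copy()
    u=proj(n,p)[0];b=proj(n,w(np.load("q.npy"),[0,-60,134]))[0];print(n,u,b)
    c0=(b-[50,60]).astype(int)
    c=im[c0[1]:c0[1]+100,c0[0]:c0[0]+100];c=cv2.resize(c,(400,400),interpolation=cv2.INTER_CUBIC)
    for v,col in((u,(0,255,0)),(b,(0,0,255))):
        x,y=((v-c0+.5)*4-.5).astype(int);cv2.drawMarker(c,(int(x),int(y)),col,0,10,1)
    o.append(c)
cv2.imwrite("pics/c3.png",np.hstack(o))
E
```

```text
clock: 3.6
tcp_pos: [564.0, -97.3, 175.6]
tool_rot: [0.105, 0.701, -0.106, 0.698]
wrist_force: [-0.3, -0.2, 0.3]
width: 42.9
scene [232.07284093 197.10964407] [233.03127354 211.11718038]
top [340.0395935  200.06643887] [337.34389986 204.09475257]
```

View pics/c3.png

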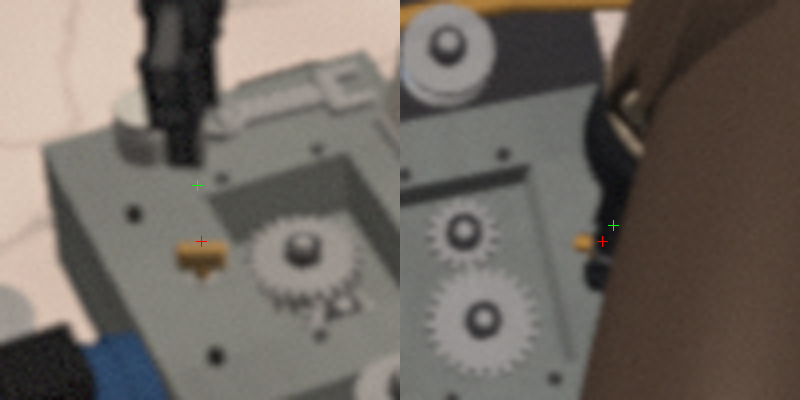

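```bash
python3 - <<'E'
from h import *
s=ctrl.observe();p=s["tcp_pos"];z=np.array([.956,-.295,0]);y=np.array([.295,.956,0])
for n in("scene","top"):
    b=proj(n,w(np.load("q.npy"),[0,-60,134]))[0];c0=(b-[50,60]).astype(int)
    for k in(-21.5,21.5,-33,33):
      for zz in (0,8): print(n,k,zz,((proj(n,p+k*z+[0,0,zz])[0]-c0+.5)*4).round())
E
```

```text
scene -21.5 0 [203. 159.]
scene -21.5 8 [203. 148.]
scene 21.5 0 [192. 214.]
scene 21.5 8 [191. 203.]
scene -33 0 [206. 144.]
scene -33 8 [206. 133.]
scene 33 0 [189. 230.]
scene 33 8 [188. 218.]
top -21.5 0 [204. 261.]
top -21.5 8 [206. 258.]
top 21.5 0 [227. 187.]
top 21.5 8 [229. 184.]
top -33 0 [197. 280.]
top -33 8 [199. 278.]
top 33 0 [233. 168.]
top 33 8 [235. 164.]
```

```bash
python3 - <<'E'
from h import *
import cv2
s=ctrl.observe();p=s["tcp_pos"];print(s["tcp_pos"],s["clock"])
z=np.array([.956,-.295,0])
o=[]
for n in("scene","top"):
    im=ctrl.grab_frame(n)[:,:,::-1].copy()
    u=proj(n,p)[0];c0=(u-[40,70]).astype(int)
    c=im[c0[1]:c0[1]+120,c0[0]:c0[0]+80];c=cv2.resize(c,(400,600),interpolation=cv2.INTER_CUBIC)
    c=(255*(c/255.)**.5).astype(np.uint8)
    for k,col in((0,(0,255,0)),(-21.5,(0,255,255)),(21.5,(255,0,255))):
        v=proj(n,p+k*z+[0,0,5])[0]
        x,y=((v-c0+.5)*5-.5).astype(int);cv2.drawMarker(c,(int(x),int(y)),col,0,12,1)
    o.append(c)
cv2.imwrite("pics/c4.png",np.hstack(o))
E
```

```text
[565.14194423 -97.62314131 176.99598311] 3.7
```

View pics/c4.png

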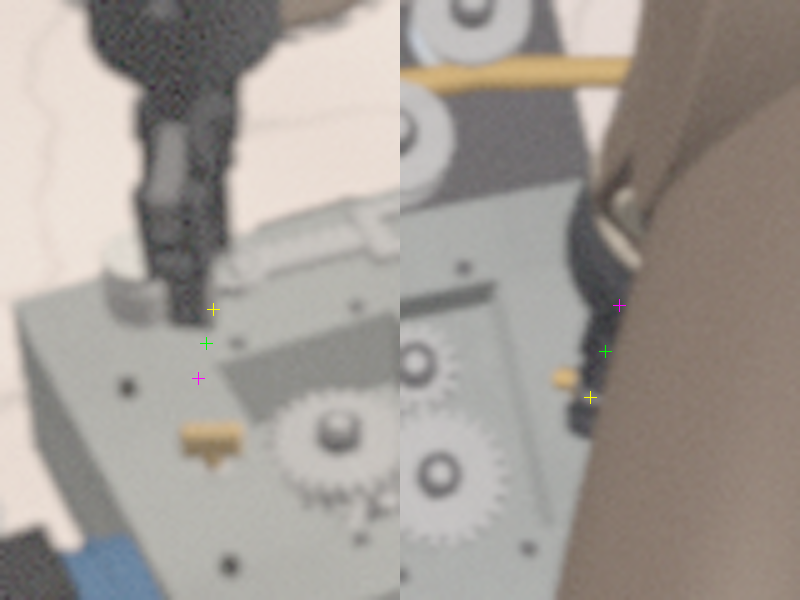

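The fingers look higher in the scene picture than the reported TCP suggests. I'll shut them here so the tip is a single clear point to compare.

```bash
python3 -m inch '[[[1,0,0,0,0],[1,0,0,0,0],[1,0,0,0,0],[1,0,0,0,0],[1,0,0,0,0],[1,0,0,0,0],[1,0,0,0,0]]]' 30; python3 - <<'E'
from h import *
import cv2
s=ctrl.observe();p=s["tcp_pos"]
o=[]
for n in("scene","top"):
    im=ctrl.grab_frame(n)[:,:,::-1].copy()
    u=proj(n,p)[0];c0=(u-[40,70]).astype(int)
    c=im[c0[1]:c0[1]+120,c0[0]:c0[0]+80];c=cv2.resize(c,(400,600),interpolation=cv2.INTER_CUBIC)
    c=(255*(c/255.)**.5).astype(np.uint8)
    x,y=((u-c0+.5)*5-.5).astype(int);cv2.drawMarker(c,(int(x),int(y)),(0,255,0),0,12,1)
    o.append(c)
cv2.imwrite("pics/c5.png",np.hstack(o))
E
```

```text
clock: 4.5
tcp_pos: [565.1, -97.7, 176.7]
tool_rot: [0.105, 0.7, -0.106, 0.699]
wrist_force: [-0.7, 0.1, -0.1]
width: -0.2
```

View pics/c5.png

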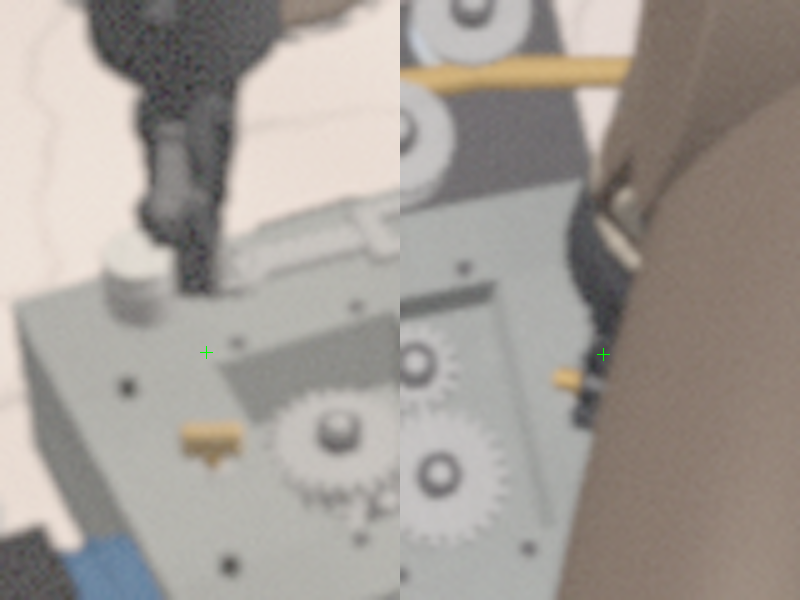

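```bash
python3 - <<'E'
from h import *
import cv2
sc={(-140,-105,110):(202,237),(-140,105,110):(395,180),(100,-105,110):(290,403),(-60,-77,115):(255,274),(60,-77,115):(305,360),(0,-60,134):(296,294)}
tp={(100,-105,110):(395,178),(-140,-105,110):(452,412),(-140,105,110):(238,458),(60,-77,115):(377,218),(-60,-77,115):(405,336),(0,-60,134):(376,277)}
for n,a,o in(("scene",sc,(110,90)),("top",tp,(180,90))):
    uv=(np.array(list(a.values()))+.5)/2.4-.5+o
    f=lambda q:(proj(n,w(q,list(a))+[0,0,q[3] if len(q)>3 else 0])-uv).ravel()
    for q0 in([550,-39,.22],[550,-39,.22,0]):
        s=least_squares(f,q0,x_scale=[10,10,.1,10][:len(q0)]);print(n,s.x.round(3),s.fun.round(1).tolist(),w(s.x,[0,-60,134]))
    print(n,"base",proj(n,[[0,0,0],[0,0,100]]).round())
ts=ctrl.observe()["tcp_pos"]
ims=[]
for f,n,t in(("scene0","scene",[124.6,509.5,192.6]),("top0","top",[124.6,509.5,192.6]),("s","scene",ts),("t","top",ts)):
    im=cv2.imread(f"pics/{f}.png") if "0" in f else ctrl.grab_frame(n)[:,:,::-1].copy()
    im=(255*(im/255.)**.6).astype(np.uint8)
    for P,c in(([0,0,0],(0,0,255)),(t,(0,255,0))):
        x,y=proj(n,P)[0].astype(int);cv2.drawMarker(im,(int(x),int(y)),c,0,14,1)
    ims.append(cv2.resize(im,(400,300),interpolation=cv2.INTER_AREA))
cv2.imwrite("pics/c6.png",np.vstack([np.hstack(ims[:2]),np.hstack(ims[2:])]))
E
```

```text
scene [ 5.55874e+02 -3.97970e+01  2.19000e-01] [-0.8, -1.3, 0.5, -1.2, 0.5, 1.2, 0.3, -0.0, -0.4, 0.1, -0.2, 0.6] [[568.93218748 -98.35891505 134.        ]]
scene [ 5.37576e+02 -3.78590e+01  2.18000e-01 -1.85580e+01] [-0.0, -0.7, -0.3, -0.2, 0.5, 0.2, 0.6, 0.3, -0.6, -0.4, -0.2, 0.7] [[550.56483482 -96.43627158 134.        ]]
scene base [[237. 112.]
 [236.  84.]]
top [ 5.49228e+02 -3.72150e+01  2.28000e-01] [-0.3, -0.9, 0.7, 0.7, -1.0, 0.5, -0.0, -0.1, 0.3, 0.2, 0.3, -0.5] [[562.78253038 -95.66412398 134.        ]]
top [ 5.51218e+02 -3.88260e+01  2.28000e-01 -1.21210e+01] [-0.4, -0.2, 0.2, 0.1, -0.2, -0.3, -0.1, 0.5, 0.1, 0.1, 0.3, -0.3] [[564.78432232 -97.2723877  134.        ]]
top base [[288. 454.]
 [289. 474.]]
```

View pics/c6.png

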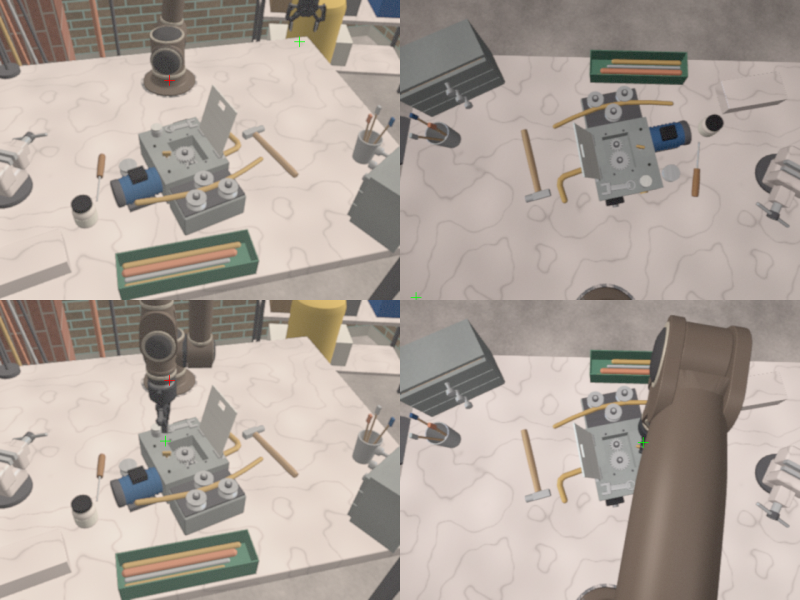

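Both start and current pictures show the fingers about 25 mm higher than the TCP marker. A gentle touch on a free patch of rim will give the true tip height.

```bash
python3 -m inch '[[[1,0,-0.039,-0.012,0],[1,0.045,-0.039,-0.012,0],[1,0.055,-0.039,-0.012,0],[1,0.060,-0.039,-0.012,0],[1,0.064,-0.039,-0.012,0],[1,0.065,-0.039,-0.012,0],[1,0.066,-0.039,-0.012,0],[1,0.067,-0.039,-0.012,0],[1,0.068,-0.039,-0.012,0]]]'; python3 - <<'E'
from h import *
import cv2
s=ctrl.observe();p=s["tcp_pos"];print(p)
im=ctrl.grab_frame("scene")[:,:,::-1].copy();n="scene"
u=proj(n,p)[0];c0=(u-[60,70]).astype(int)
c=im[c0[1]:c0[1]+110,c0[0]:c0[0]+120];c=cv2.resize(c,None,fx=5,fy=5,interpolation=cv2.INTER_CUBIC)
c=(255*(c/255.)**.5).astype(np.uint8)
x,y=((u-c0+.5)*5-.5).astype(int);cv2.drawMarker(c,(int(x),int(y)),(0,255,0),0,12,1)
cv2.imwrite("pics/c7.png",c)
E
```

```text
clock: 5.6
tcp_pos: [542.6, -131.5, 109.3]
tool_rot: [0.105, 0.699, -0.106, 0.699]
wrist_force: [0.3, -0.6, 0.5]
width: -0.2
[ 542.57478061 -131.47119331  109.2511684 ]
```

View pics/c7.png

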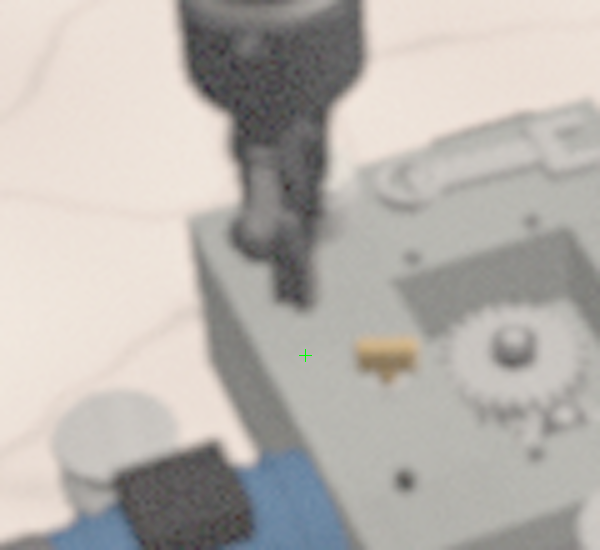

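```bash
for i in 1; do python3 -m inch '[[[1,0.002,0,0,0],[1,0.004,0,0,0],[1,0.006,0,0,0],[1,0.008,0,0,0],[1,0.010,0,0,0]]]'; done
```

```text
clock: 6.15
tcp_pos: [542.3, -131.5, 98.7]
tool_rot: [0.105, 0.699, -0.106, 0.699]
wrist_force: [-0.5, -0.7, 0.1]
width: 0.1
```

```bash
python3 -m inch '[[[1,0.002,0,0,0],[1,0.004,0,0,0],[1,0.005,0,0,0],[1,0.006,0,0,0]]]'
```

```text
clock: 6.55
tcp_pos: [542.3, -131.5, 92.6]
tool_rot: [0.105, 0.699, -0.106, 0.699]
wrist_force: [0.4, -0.2, -1.2]
width: 0.1
```

```bash
python3 -m inch '[[[1,0.002,0,0,0],[1,0.004,0,0,0],[1,0.005,0,0,0],[1,0.006,0,0,0]]]'
```

```text
clock: 6.95
tcp_pos: [542.2, -131.5, 86.5]
tool_rot: [0.105, 0.699, -0.106, 0.699]
wrist_force: [-0.5, -0.6, -0.0]
width: -0.4
```

```bash
python3 -m inch '[[[1,0.001,0,0,0],[1,0.002,0,0,0],[1,0.003,0,0,0],[1,0.003,0,0,0]]]'
```

```text
clock: 7.35
tcp_pos: [542.1, -131.5, 83.3]
tool_rot: [0.105, 0.7, -0.106, 0.699]
wrist_force: [0.3, -1.0, 0.5]
width: 0.1
```

```bash
python3 -m inch '[[[1,0.001,0,0,0],[1,0.002,0,0,0],[1,0.003,0,0,0],[1,0.003,0,0,0]]]'
```

```text
clock: 7.75
tcp_pos: [542.1, -131.4, 80.1]
tool_rot: [0.105, 0.7, -0.106, 0.699]
wrist_force: [-0.1, 0.5, 0.5]
width: -0.2
```

```bash
python3 - <<'E'
from h import *
import cv2
s=ctrl.observe();p=s["tcp_pos"];print(p)
o=[]
for n in("scene","top"):
    im=ctrl.grab_frame(n)[:,:,::-1].copy()
    u=proj(n,p)[0];c0=(u-[50,70]).astype(int)
    c=im[c0[1]:c0[1]+100,c0[0]:c0[0]+80];c=cv2.resize(c,None,fx=5,fy=5,interpolation=cv2.INTER_CUBIC)
    c=(255*(c/255.)**.5).astype(np.uint8)
    x,y=((u-c0+.5)*5-.5).astype(int);cv2.drawMarker(c,(int(x),int(y)),(0,255,0),0,12,1)
    o.append(c)
cv2.imwrite("pics/c8.png",np.hstack(o))
E
```

```text
[ 542.05061695 -131.43223106   80.1454682 ]
```

View pics/c8.png

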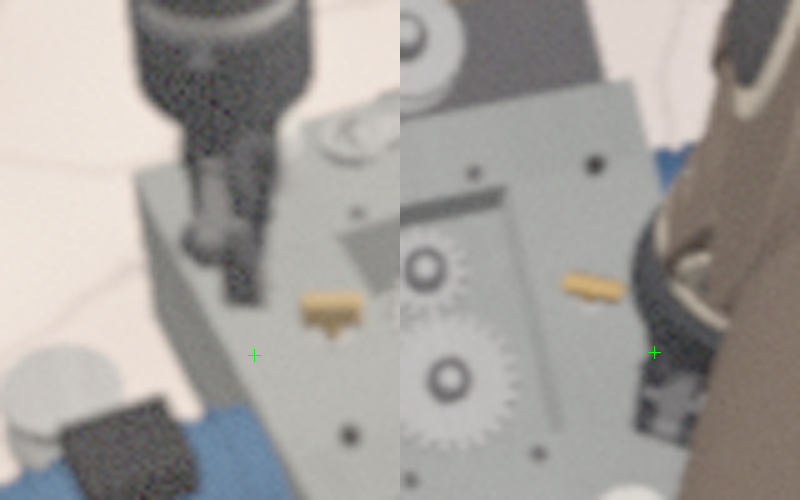

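```bash
python3 - <<'E'
from h import *
def tri(p,us,ut):
    o={}
    f=lambda P:np.r_[proj("scene",P)[0]-us,proj("top",P)[0]-ut]
    s=least_squares(f,p,x_scale=10);return s.x.round(1),s.fun.round(1)
for p,a,b in(([542.05,-131.43,80.15],(245,303),(660,425)),([542.05,-131.43,80.15],(245,303),(672,405)),([565,-97.7,176.7],(195,295),(585,425)),([565,-97.7,176.7],(195,295),(598,385))):
    off=np.array([50,70]) if p[2]<100 else np.array([40,70])
    c={n:(proj(n,p)[0]-off).astype(int) for n in("scene","top")}
    us=(np.array(a)+.5)/5-.5+c["scene"]; ut=(np.array([b[0]-400,b[1]])+.5)/5-.5+c["top"]
    x,r=tri(p,us,ut);print(p,x,x-p,r)
s=ctrl.observe();print(s["joint_positions"],s["joint_efforts"],s["wrist_force"],s["wrist_torque"])
for n in("scene","top"):print(n,np.linalg.inv(ctrl.camera_model(n)["cam_to_world"]).round(3)[:3,3])
E
```

```text
[542.05, -131.43, 80.15] [ 507.2 -132.4   79.8] [-34.85  -0.97  -0.35] [-0.5 -0.1 -0.5 -0.1]
[542.05, -131.43, 80.15] [ 515.9 -134.7   89. ] [-26.15  -3.27   8.85] [-1.3 -0.1 -1.3 -0.3]
[565, -97.7, 176.7] [532.5 -93.2 179.4] [-32.5   4.5   2.7] [1.9 0.1 1.9 0.4]
[565, -97.7, 176.7] [547.4 -95.9 193.1] [-17.6   1.8  16.4] [1.5 0.1 1.4 0.3]
[-2.37219301e-01  2.10907745e-01 -1.86574700e-01  1.17414169e+00
 -1.06973020e-03  1.63233511e+00] [ 3.35438472e-05 -4.81443214e+01  3.43696618e+01  4.21824079e-03
 -3.56605713e-03  7.49511173e-06] [ 0.06268925  0.49444931 -0.29561434] [-0.00584151 -0.04934763  0.00170413]
scene [-126.822 -323.372 1665.725]
top [ 11.575 575.86  887.177]
```

```bash
python3 -m inch '[[[1,0.001,0,0,0],[1,0.002,0,0,0],[1,0.003,0,0,0],[1,0.003,0,0,0]]]'
```

```text
clock: 8.25
tcp_pos: [542.0, -131.4, 77.1]
tool_rot: [0.105, 0.7, -0.106, 0.699]
wrist_force: [-0.3, -0.6, 0.5]
width: 0.3
```

```bash
python3 -m inch '[[[1,0.001,0,0,0],[1,0.002,0,0,0],[1,0.002,0,0,0]]]'
```

```text
clock: 8.55
tcp_pos: [541.9, -131.4, 74.9]
tool_rot: [0.105, 0.7, -0.106, 0.699]
wrist_force: [-0.5, -0.4, 0.2]
width: -0.3
```

```bash
python3 -m inch '[[[1,0.001,0,0,0],[1,0.002,0,0,0],[1,0.002,0,0,0]]]'
```

```text
clock: 8.85
tcp_pos: [541.8, -131.4, 72.7]
tool_rot: [0.105, 0.7, -0.106, 0.699]
wrist_force: [-0.3, -0.0, -0.2]
width: 0.2
```

```bash
python3 -m inch '[[[1,0.001,0,0,0],[1,0.002,0,0,0],[1,0.003,0,0,0],[1,0.003,0,0,0]]]'
```

```text
clock: 9.25
tcp_pos: [542.0, -131.4, 72.1]
tool_rot: [0.105, 0.699, -0.106, 0.699]
wrist_force: [-5.4, 0.3, 13.8]
width: -0.0
```

```bash
python3 -m inch '[[[1,0.001,0,0,0],[1,0.002,0,0,0],[1,0.003,0,0,0],[1,0.003,0,0,0]]]'; python3 - <<'E'
from h import *
import cv2
s=ctrl.observe();p=s["tcp_pos"];print(p)
o=[]
for n in("scene","top"):
    im=ctrl.grab_frame(n)[:,:,::-1].copy()
    q=[542,-131,110];u=proj(n,q)[0];c0=(u-[40,60]).astype(int)
    c=im[c0[1]:c0[1]+100,c0[0]:c0[0]+66];c=cv2.resize(c,None,fx=6,fy=6,interpolation=cv2.INTER_CUBIC)
    c=(255*(c/255.)**.5).astype(np.uint8)
    for P,col in ((q,(0,255,0)),(p,(0,0,255))):
        x,y=((proj(n,P)[0]-c0+.5)*6-.5).astype(int);cv2.drawMarker(c,(int(x),int(y)),col,0,12,1)
    o.append(c)
cv2.imwrite("pics/c9.png",np.hstack(o))
E
```

```text
clock: 9.65
tcp_pos: [542.5, -131.6, 72.1]
tool_rot: [0.105, 0.698, -0.106, 0.7]
wrist_force: [-6.4, 1.7, 20.4]
width: 0.2
[ 542.54559705 -131.56166366   72.10313781]
```

View pics/c9.png

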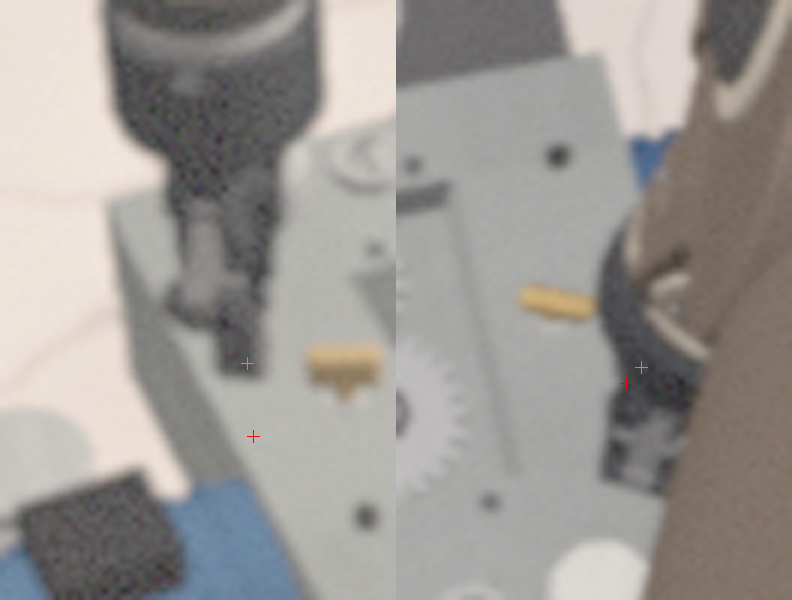

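Contact: the real tips touch the rim (110 mm) at reported TCP z ≈ 72.5, so they sit about 37.5 mm behind the reported TCP. The pictures agree: the tip lies on the marker for (542,-131,110). I'll plan with that offset and go to the button.

```bash
python3 -m inch '[[[1,-0.04,0,0,0],[0,-0.08,0,0,0],[0,-0.08,0.039,0.0105,-0.07],[0,-0.08,0.039,0.0105,-0.07],[0,-0.08,0.039,0.0105,-0.07],[0,-0.08,0.039,0.0105,-0.07],[0,-0.05,0.039,0.0105,-0.07],[0,-0.03,0.039,0.0105,-0.07],[0,-0.02,0.039,0.0105,-0.07],[0,-0.009,0.039,0.0105,-0.07],[0,-0.009,0.039,0.0105,-0.07]]]' 20; python3 -m inch '[[[0.4,0,0,0,0],[0.5,0,0,0,0],[0.6,0,0,0,0],[0.7,0,0,0,0],[0.8,0,0,0,0],[1,0,0,0,0],[1,0,0,0,0],[1,0,0,0,0],[1,0,0,0,0]]]' 20
python3 -c "
from h import *;s=ctrl.observe();print(s['wrist_torque'],s['tcp_pos'],s['joint_positions'])"
```

```text
clock: 10.85
tcp_pos: [563.1, -97.5, 79.8]
tool_rot: [0.08, 0.702, -0.081, 0.703]
wrist_force: [0.4, 0.4, -0.5]
width: 42.6
clock: 11.75
tcp_pos: [564.0, -97.8, 80.5]
tool_rot: [0.08, 0.701, -0.082, 0.704]
wrist_force: [4.3, -2.1, 4.0]
width: 8.2
[-0.2771513  -0.80182817  0.09891997] [564.00459335 -97.78822484  80.46993732] [-1.70824413e-01  2.33958246e-01 -1.57080192e-01  1.17640310e+00
 -1.46086833e-03  1.62944550e+00]
```

Gripped (width 8.2 mm, small side force). Turning the button clockwise.

```bash
python3 -m inch '[[[1,0,0,0.001,0.1],[1,0,0,0.001,0.2],[1,0,0,0,0.3],[1,0,0,0,0.4],[1,0,0,0,0.5],[1,0,0,0,0.6],[1,0,0,0,0.7],[1,0,0,0,0.8],[1,0,0,0,0.9],[1,0,0,0,1.0],[1,0,0,0,1.08],[1,0,0,0,1.115],[1,0,0,0,1.115],[1,0,0,0,1.115],[1,0,0,0,1.115]]]' 30
python3 -c "
from h import *
from scipy.spatial.transform import Rotation as Ro
s=ctrl.observe();M=Ro.from_quat(s['tool_rot']).as_matrix();print(M.round(3),np.arctan2(M[1,2],M[0,2]),s['wrist_torque'],s['tcp_pos'],s['joint_positions'])"
```

```text
clock: 13.25
tcp_pos: [563.6, -97.4, 80.5]
tool_rot: [0.44, 0.552, -0.44, 0.554]
wrist_force: [-0.0, 2.3, 4.7]
width: 8.6
[[ 0.002  0.974  0.225]
 [-0.001  0.225 -0.974]
 [-1.     0.002  0.002]] -1.3436042289704506 [ 0.36410632  0.0859401  -0.02008729] [563.61231559 -97.37896396  80.48870436] [-1.70574029e-01  2.33738480e-01 -1.57315648e-01  1.17709633e+00
 -8.80758107e-04  2.74382343e+00]
```

The wing now follows tool yaw (tool z at -1.344 = machine yaw - 90°). Releasing, rising and crossing over the cover to its left side.

```bash
python3 -m inch '[[[0.5,0,0,0,0],[0.2,0,0,0,0],[0.2,0,0,0,0],[0.2,0,0,0,0],[0.2,-0.02,0,0,0],[0.2,-0.05,0,0,0],[0.5,-0.1,0,0,0],[1,-0.15,0,0,0],[1,-0.2,0,0,0],[1,-0.215,0,0,0],[1,-0.215,0,0,0],[1,-0.215,0,-0.227,-1.57],[1,-0.215,0,-0.227,-1.57],[1,-0.215,0,-0.227,-1.57],[1,-0.215,0,-0.227,-1.57],[1,-0.215,0,-0.227,-1.57],[1,-0.215,0,-0.227,-1.57],[1,-0.215,0,-0.227,-1.57],[1,-0.215,0,-0.227,-1.57],[1,-0.215,0,-0.227,-1.57]]]'
python3 -m inch '[[[1,0,0,0,-0.15],[1,0,0,0,-0.3],[1,0,0,0,-0.42]]]'
python3 - <<'E'
from h import *
import cv2
from scipy.spatial.transform import Rotation as Ro
s=ctrl.observe();M=Ro.from_quat(s['tool_rot']).as_matrix();print(M.round(3),np.arctan2(M[1,2],M[0,2]),s['tcp_pos'],s['joint_positions'])
o=[];q=np.load("q.npy")
for n,c0 in(("scene",(190,130)),("top",(240,140))):
    c=ctrl.grab_frame(n)[:,:,::-1][c0[1]:c0[1]+150,c0[0]:c0[0]+130]
    c=cv2.resize(c,None,fx=3,fy=3,interpolation=cv2.INTER_CUBIC);c=(255*(c/255.)**.6).astype(np.uint8)
    x,y=((proj(n,s["tcp_pos"]+[0,0,37.5])[0]-c0+.5)*3-.5).astype(int);cv2.drawMarker(c,(int(x),int(y)),(0,255,0),0,12,1)
    # expected wing outline direction at 0
    for k in(-40,40):
        x,y=((proj(n,w(q,[k,-60,134]))[0]-c0+.5)*3-.5).astype(int);cv2.circle(c,(int(x),int(y)),2,(0,0,255),-1)
    o.append(c)
cv2.imwrite("pics/c10.png",np.hstack(o))
E
```

```text
clock: 15.25
tcp_pos: [511.3, 124.1, 293.0]
tool_rot: [-0.005, 0.707, 0.004, 0.707]
wrist_force: [-0.9, -0.2, -0.3]
width: 0.2
clock: 15.55
tcp_pos: [510.8, 123.9, 290.8]
tool_rot: [-0.155, 0.692, 0.153, 0.689]
wrist_force: [-0.7, 0.1, -0.1]
width: 0.2
[[-0.004 -0.425  0.905]
 [-0.003  0.905  0.425]
 [-1.    -0.001 -0.004]] 0.4388056400523605 [510.76316483 123.93463438 290.79389753] [ 0.23932869  0.15328146  0.20676029  1.62839968 -0.0020231   1.37132096]
```

View pics/c10.png

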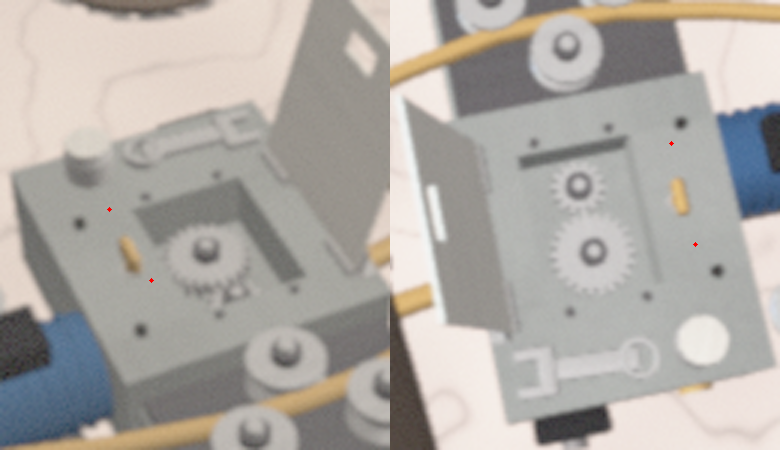

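Scene: the wing at (128,255) runs the same way as the buffer line. Top: the wing from (675,178) to (684,212) is parallel to the buffers within about 0.02 rad. Button unlocked, other items undisturbed. Correcting yaw and lowering behind the cover's outer face.

```bash
python3 -m inch '[[[1,0.03,0,0,0.1],[1,0.06,0,0,0.2],[1,0.09,0,0,0.21],[1,0.096,0,0,0.21],[1,0.096,0,0,0.21]]]'; python3 - <<'E'
from h import *
from scipy.spatial.transform import Rotation as Ro
s=ctrl.observe();M=Ro.from_quat(s['tool_rot']).as_matrix();print(np.arctan2(M[1,2],M[0,2]),s['joint_positions'])
d=s["tcp_pos"]+[0,0,37.5]-np.r_[550.45,-38.73,0];print(R(.2268).T@d)
E
```

```text
clock: 16.15
tcp_pos: [509.5, 123.4, 193.8]
tool_rot: [-0.079, 0.705, 0.077, 0.7]
wrist_force: [-1.0, -0.1, 0.2]
width: 0.5
0.22199422271873415 [ 0.23888521  0.13065916 -0.03312397  1.41390474 -0.00202456  1.58768695]
[ -3.45379586 167.17292046 231.31779115]
```

```bash
python3 -m inch '[[[1,0,-0.012,0.003,0],[1,0,-0.020,0.003,0],[1,0,-0.026,0.003,0],[1,0,-0.032,0.003,0],[1,0,-0.038,0.003,0],[1,0,-0.044,0.003,0],[1,0,-0.050,0.003,0],[1,0,-0.056,0.003,0],[1,0.001,-0.062,0.003,0],[1,0.001,-0.069,0.003,0],[1,0.001,-0.075,0.003,0],[1,0.002,-0.082,0.003,0],[1,0.003,-0.089,0.003,0],[1,0.004,-0.095,0.003,0],[1,0.006,-0.101,0.003,0],[1,0.007,-0.107,0.003,0],[1,0.009,-0.112,0.003,0],[1,0.009,-0.112,0.003,0]]]'; python3 - <<'E'
from h import *
s=ctrl.observe();d=s["tcp_pos"]+[0,0,37.5]-np.r_[550.45,-38.73,0];print(R(.2268).T@d)
ctrl.grab_frame("scene")
r=ctrl.trace("cover","scene")[0];print(r["conf"],r["at"],r["pixels"].sum())
E
```

```text
clock: 17.95
tcp_pos: [537.0, 13.8, 184.5]
tool_rot: [-0.079, 0.705, 0.077, 0.7]
wrist_force: [-1.1, 0.4, -0.2]
width: 0.2
[ -1.29232181  54.23147734 222.04534113]
0.85 [282.3, 176.7] 609
```

```bash
python3 - <<'E'
from h import *
q=np.load("q.npy")
for n in("scene","top"):
    ctrl.grab_frame(n)
    for r in ctrl.trace("cover",n)[:2]:
        v,u=np.nonzero(r["pixels"]);print(n,round(r["conf"],2),r["at"],len(u),"u",np.percentile(u,[1,99]),"v",np.percentile(v,[1,99]))
    for t in(1.83,1.57,1.2): print(t,proj(n,w(q,[cov(-75,170,t),cov(75,170,t),cov(-75,0,t),cov(75,0,t)])).round().tolist())
E
```

```text
scene 0.58 [283.1, 176.8] 570 u [259. 307.] v [142. 220.]
1.83 [[297.0, 117.0], [331.0, 157.0], [278.0, 179.0], [308.0, 221.0]]
1.57 [[279.0, 120.0], [312.0, 160.0], [278.0, 179.0], [308.0, 221.0]]
1.2 [[253.0, 131.0], [284.0, 173.0], [278.0, 179.0], [308.0, 221.0]]
1.83 [[258.0, 247.0], [244.0, 171.0], [281.0, 250.0], [269.0, 188.0]]
1.57 [[281.0, 242.0], [266.0, 165.0], [281.0, 250.0], [269.0, 188.0]]
1.2 [[313.0, 236.0], [297.0, 161.0], [281.0, 250.0], [269.0, 188.0]]
```

The cover followed to about 1.2 rad. Continuing.

```bash
python3 -m inch '[[[1,0.002,-0.005,0.001,0],[1,0.004,-0.010,0.001,0],[1,0.007,-0.015,0.001,0],[1,0.010,-0.020,0.001,0],[1,0.013,-0.025,0.001,0],[1,0.016,-0.030,0.001,0],[1,0.020,-0.035,0.001,0],[1,0.024,-0.039,0.001,0],[1,0.028,-0.043,0.001,0],[1,0.032,-0.047,0.001,0],[1,0.037,-0.051,0.001,0],[1,0.042,-0.054,0.001,0],[1,0.047,-0.058,0.001,0],[1,0.052,-0.061,0.001,0],[1,0.057,-0.064,0.001,0],[1,0.062,-0.066,0.001,0],[1,0.062,-0.066,0.001,0]]]'; python3 - <<'E'
from h import *
q=np.load("q.npy")
s=ctrl.observe();d=s["tcp_pos"]+[0,0,37.5]-np.r_[550.45,-38.73,0];print(R(.2268).T@d)
for n in("scene","top"):
    ctrl.grab_frame(n)
    for r in ctrl.trace("cover",n)[:2]:
        v,u=np.nonzero(r["pixels"]);print(n,round(r["conf"],2),r["at"],len(u),"u",np.percentile(u,[1,99]),"v",np.percentile(v,[1,99]))
    for t in(.4,): print(t,proj(n,w(q,[cov(-75,170,t),cov(75,170,t),cov(-75,0,t),cov(75,0,t)])).round().tolist())
E
```

```text
clock: 19.95
tcp_pos: [551.5, -49.9, 122.2]
tool_rot: [-0.079, 0.706, 0.077, 0.7]
wrist_force: [-1.0, 0.9, -0.7]
width: -0.1
[ -1.45235309 -11.12401094 159.66285933]
scene 0.86 [262.6, 202.3] 2617 u [219.   304.84] v [177. 222.]
0.4 [[214.0, 176.0], [241.0, 221.0], [278.0, 179.0], [308.0, 221.0]]
top 0.97 [286.9, 204.4] 1520 u [269.   299.81] v [181. 250.]
0.4 [[354.0, 233.0], [337.0, 166.0], [281.0, 250.0], [269.0, 188.0]]
```

```bash
python3 -m inch '[[[1,0.004,-0.002,0.001,0],[1,0.008,-0.004,0.001,0],[1,0.011,-0.005,0.001,0],[1,0.014,-0.006,0.001,0],[1,0.017,-0.007,0.001,0],[1,0.020,-0.008,0.001,0],[1,0.022,-0.008,0.001,0],[1,0.024,-0.009,0.001,0],[1,0.026,-0.009,0.001,0],[1,0.028,-0.009,0.001,0],[1,0.030,-0.010,0.001,0],[1,0.032,-0.010,0.001,0],[1,0.034,-0.010,0.001,0]]]'; python3 -m inch '[[[1,0.001,0,0,0],[1,0.002,0,0,0],[1,0.003,0,0,0],[1,0.004,0,0,0],[1,0.005,0,0,0],[1,0.006,-0.001,0,0],[1,0.006,-0.001,0,0]]]'
```

```text
clock: 21.45
tcp_pos: [555.1, -59.3, 89.2]
tool_rot: [-0.08, 0.705, 0.077, 0.7]
wrist_force: [-0.2, -0.3, 0.3]
width: -0.1
clock: 22.15
tcp_pos: [555.2, -60.3, 83.0]
tool_rot: [-0.08, 0.705, 0.077, 0.7]
wrist_force: [-0.1, -0.2, 0.1]
width: -0.1
```

```bash
python3 -m inch '[[[1,0.001,0,0,0],[1,0.002,0,0,0],[1,0.003,0,0,0],[1,0.004,0,0,0],[1,0.004,0,0,0]]]'; python3 -m inch '[[[1,0.001,0,0,0],[1,0.002,0,0,0],[1,0.002,0,0,0]]]'
```

```text
clock: 22.65
tcp_pos: [555.3, -60.4, 79.2]
tool_rot: [-0.08, 0.705, 0.077, 0.7]
wrist_force: [0.2, -0.3, 3.4]
width: -0.1
clock: 22.95
tcp_pos: [555.3, -60.5, 77.8]
tool_rot: [-0.08, 0.705, 0.077, 0.701]
wrist_force: [-0.9, -0.6, 6.0]
width: -0.2
```

```bash
python3 -m inch '[[[1,0.001,0,0,0],[1,0.002,0,0,0],[1,0.002,0,0,0]]]'
```

```text
clock: 23.25
tcp_pos: [555.4, -60.5, 76.8]
tool_rot: [-0.08, 0.705, 0.077, 0.701]
wrist_force: [-2.2, -0.2, 7.6]
width: 0.2
```

```bash
python3 -m inch '[[[1,0.001,0,0,0],[1,0.002,0,0,0],[1,0.002,0,0,0]]]'
```

```text
clock: 23.55
tcp_pos: [555.5, -60.6, 76.1]
tool_rot: [-0.08, 0.704, 0.077, 0.701]
wrist_force: [-4.4, -0.0, 10.6]
width: -0.1
```

```bash
python3 -m inch '[[[1,0.001,0,0,0],[1,0.002,0,0,0],[1,0.003,0,0,0],[1,0.004,0,0,0],[1,0.005,0,0,0],[1,0.006,0,0,0],[1,0.006,0,0,0],[1,0.006,0,0,0]]]'
```

```text
clock: 24.35
tcp_pos: [555.9, -60.6, 75.8]
tool_rot: [-0.08, 0.702, 0.077, 0.703]
wrist_force: [-14.3, 1.5, 36.6]
width: -0.2
```

```bash
python3 -m inch '[[[1,0.002,0,0,0],[1,0.004,0,0,0],[1,0.006,0,0,0],[1,0.007,0,0,0],[1,0.007,0,0,0],[1,0.007,0,0,0],[1,0.007,0,0,0]]]'
```

```text
clock: 25.05
tcp_pos: [556.4, -60.6, 75.7]
tool_rot: [-0.081, 0.7, 0.076, 0.705]
wrist_force: [-16.8, 1.6, 43.8]
width: -0.2
```

```bash
python3 -m inch '[[[1,0.0045,0,-0.001,0],[1,0.0045,0,-0.001,0],[1,0.0045,0,-0.001,0],[1,0.0045,0,-0.001,0],[1,0.0045,0,-0.001,0]]]'; python3 - <<'E'
from h import *
import cv2
o=[];q=np.load("q.npy")
for n,c0 in(("scene",(190,130)),("top",(240,140))):
    c=ctrl.grab_frame(n)[:,:,::-1][c0[1]:c0[1]+150,c0[0]:c0[0]+130]
    c=cv2.resize(c,None,fx=3,fy=3,interpolation=cv2.INTER_CUBIC);c=(255*(c/255.)**.6).astype(np.uint8)
    o.append(c)
cv2.imwrite("pics/c11.png",np.hstack(o))
s=ctrl.observe();print(s["wrist_force"],s["tcp_pos"],s["clock"])
E
```

```text
clock: 25.55
tcp_pos: [556.5, -60.6, 75.9]
tool_rot: [-0.081, 0.698, 0.076, 0.707]
wrist_force: [-10.2, 1.4, 29.5]
width: 0.4
[-9.50024289  0.42508593 29.39872281] [556.46350389 -60.60781127  75.91662351] 25.65
```

View pics/c11.png

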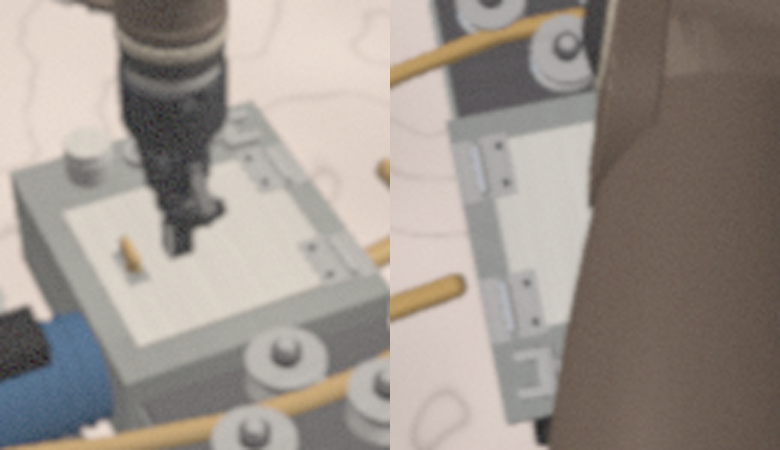

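Scene: the cover lies flat on the rim, the wing stands up through the slot at (128,255), and the shut fingers press at (178,250). Force is 29 N. Handing in.

```bash
python3 -c "
from workcell import ctrl
print(ctrl.close_job()); s=ctrl.observe(); print(s['wrist_force'],s['tcp_pos'],s['clock'])"
```

```text
the job is handed in; nothing more can be done
None
the job is handed in; nothing more can be done
```

The button is turned in line with the slot and left unlocked. The cover is down over it, and the arm is holding it against the rim with about 29 N. I handed the job in at about 25.7 s.

- **Button:** I pinched the wing and turned it about 1.1 rad clockwise. The top picture then showed it parallel to the buffer line within about 0.02 rad.
- **Cover:** I swung it down with shut fingers at about 0.5 rad/s or slower, with almost no force showing until it met the buffers. It stopped moving at a reported height of 75.7–75.9 mm while the push rose to 44 N at the fingertips, so it is home. I then eased back to 29 N.
- **Last picture:** the cover is flat on the rim and the wing stands up through the slot. The tin, spanner and other bench items look undisturbed where they are in view.

**What disagreed:**
- **TCP height:** the fingertips touched the rim with the reported TCP about 37 mm below it. I worked with that offset, and both the button grip and the final cover height agreed with it.
- **Side force:** about 10 N of sideways force remains in the final press because the arm gives a little.
- **After hand-in:** the robot could no longer be read, so I have no measurement from the second after.

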